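# Load the blank into the drilling fixture against its limit switch and clamp it

### The arm

A 7-joint arm with a two-finger parallel gripper is mounted at the origin on a cart in front of the work surface, level with it; the furniture and walls round the work are solid. World frame = base frame: x ahead of the robot, y to its left, z up, the work surface at z = 0. Lengths are in mm, angles in rad, forces in N, time in s.
With the tool pointing down it reaches from about 400 to 875 mm from the base axis. Payload 4.4 kg.
Tool frame: the origin (TCP) lies on the centre line of the jaws, within the pads' length; the fingertips stand 19 mm ahead of it and the grasp point (between the pads) is the TCP; z points along the fingers, y is the line along which they close (so a half turn about z gives the same grasp; the last joint's range is limited). The gripper opens to 85 mm and grips with 20 to 120 N. Pads are 22 mm wide; open, the fingers measure 114 mm over their backs; the gripper's body (76 mm by 85 mm) begins 54 mm behind the grasp point. The pads swing forward as they close: fully open they stand 13 mm farther back than shut.
Start: joints at [-1.298, 0.628, 0.038, 1.517, -0.027, 0.996, -0.02], TCP at [216.008, 613.073, 250.313] pointing down, gripper open.
Joint ranges: [-3.06, 3.06], [-0.37, 2.12], [-1.25, 1.32], [0.18, 2.47], [-1.1, 4.24], [0.23, 1.98], [-2.94, 2.94]. Speed limits (rad/s): [2.57, 2.57, 3.14, 3.14, 3.14, 3.14, 3.14].

### API

Orientations are given as [roll, pitch, yaw] about the fixed x, y, z axes, in that order (R = Rz(yaw) Ry(pitch) Rx(roll)).
In Python, from cell import ctrl, viewer, silhouettes gives the robot as it stands.
- The arm moves only by the shell command python3 -m creep 'ROWS'. ROWS is JSON, a list of rows, each an object with "jaw": the gripper command: -1 is shut, 1 is fully open, values between are in proportion; "xyz": the shift along the tool's x, y, z in mm, a list of three; "angular": the turn, a rotation vector about the tool's x, y, z in rad, a list of three. In form: [{"jaw": jaw, "xyz": [tx, ty, tz], "angular": [rx, ry, rz]}, ...]. A call has 1 to 12 rows; each row is the pose to reach, as a shift and turn from the pose commanded when the call began, along the tool's axes at that moment; what a row does not reach only later rows make up. A row lasts 1/8 s, in which the tool goes at most 62.5 mm and 10.7 degrees, less where a joint would pass 70% of its speed; a pose out of reach is approached as far as the arm can. A call with a gripper value outside its range is refused whole. The fingers move at their own pace and stop on an object; the grip force is fixed at half the most. Time passes only in rows, so rows that repeat a pose let the fingers close. It gives the time, the measured TCP pose, the force, the opening and the grip force at its end, in the units of the state.
- ctrl.read_state(): the state, without advancing time (a new reading comes with each control period).
- viewer.get_image(name): name is "scene" or "side" or "wrist"; returns (picture, depth): 480x640x3 uint8, red, green, blue; 480x640 float32, mm along the optical axis (not along the pixel's ray), 0 where there is no reading.
- viewer.camera_model(name): a dict with "fx", "fy", "cx", "cy" (pixels), "dist" ([k1, k2, p1, p2, k3] as OpenCV has them; the pictures are not rectified), "T" (4x4, takes a point from camera to world coordinates). Camera axes: x right, y down, z forward; pixel columns grow to the right and rows downward; lengths in mm; the calibration is good to about 2 mm. A picture is of the moment at which its call begins: read the wrist's pose just before it. camera_model takes no time and is no camera call; for the wrist camera it gives the pose at the moment of the call.
- ctrl.finish_job(): hands the job in; it is judged then, once.
Trained networks look in the newest picture that a camera, given by its name, has taken for a name from the list of things; names that differ only in an ending like _2 or _b are one class to them, and where a whole thing is asked for, a point or a joint stands for the part that bears it (a point fixed in the world has none). Each returns a list of dicts, best first, with "score" (0 to 1); they miss things now and then, are a little off and sometimes report something else, mostly with a low value. They report only what shows in the picture. A call takes as long as a camera call. They do not tell look-alikes from the thing itself.
- silhouettes(camera, target): "pixels" (480x640 bool, what is visible of it) and "xy" ([column, row] in pixels, amid what is visible of it).
The state is a dict: "clock": time; "qpos": joint angles; "qd": joint speeds; "tau": joint torques, N m; "eef_pos": TCP position; "tool_rot": TCP orientation; "force": force on the tool from outside, world axes, zero at the start; "torque": the same for the moment, N m; "width": finger opening in mm; "gripper_force": force on a finger pad.
Only numpy, scipy, OpenCV 4.12 (cv2) and the standard library are available. Lean on these libraries where they do the work, as an engineer would, in place of code of your own. Each camera call takes 0.05 s, during which the arm holds its last target. There are 200 camera calls.

### The job

Load the long narrow wooden blank into the drilling fixture: flat on the plate, its long side against the two locating pins and its end up against the steel stop, so that this end holds the limit switch's lever in. Then lock it: lift the spring-loaded swing clamp by its bar handle, turn its arm a quarter turn round over the blank and let it down onto the wood. Leave the other two offcuts where they lie.

Things in the scene. Friction and masses are not known exactly. Their poses are not given: they have to be found in the camera images.
- blank_base (a point): Centre of the underside of the blank, the workpiece: a plain wooden block 45 x 110 x 30 mm, the longest and lowest of three offcuts, about 0.16 kg, loose on the bench. x along its 45 mm width, y along its 110 mm length, z up. Either end may go to the stop.
- fixture: Drilling fixture fixed to the bench: steel plate, 16 mm thick. Origin on the bench below the centre of the loaded blank; x along the loaded blank toward stop, switch and clamp (roughly away from the robot), z up. In this frame (mm) the plate covers x -75 to 130, y -85 to 70; a loaded blank has its origin at (0, 0, 16), its length along x, its top at z 46. The bed is flat and open at +y and -x.
- pin_near (a point): Top centre of the nearer of two steel locating pins, 10 mm thick, 20 mm high above the plate, at fixture (-42, -27.5, 36) mm. The blank's long side (at fixture y -22.5) bears on both pins.
- pin_far (a point): Top centre of the farther locating pin, alike, at fixture (38, -27.5, 36) mm; 70 mm of clear gap lies between the two pins for a finger.
- stop_face (a point): Centre of the front face of the steel stop block (15 x 22 mm, 22 mm high above the plate), at fixture (55, -9, 27) mm, spanning y -20 to 2; the blank's end bears on it. Behind it, at fixture x 68 to 110, y 8 to 58, is the black limit switch, 25 mm high above the plate.
- switch_lever (a joint): Angle (rad) of the switch's sprung lever, a steel leaf with a roller, hinged on a vertical pin at fixture (71.5, 46) mm. 0: at rest, sticking out before the stop; grows as pushed toward +x; about 0.26 with the blank on the stop; held in above 0.18 (blank within some 2 to 3 mm of the stop); ends at 0.36. It pushes back with only about 0.35 N, less than the friction under the blank.
- lever_roller (a point): Centre of the lever's roller (10 mm diameter, 9 mm high, 29 mm above the bench). At rest at fixture (51, 14) mm, its front 9 mm before the stop's face.
- clamp_lift (a joint): Height (m) of the swing clamp above its lowest position, 0 to 0.016. A spring pulls it down, about 4.5 N at the bottom, 7 N at the top with its weight. Swung aside and let go it reads 0: its pad is 25 mm above the plate, 5 mm lower than a loaded blank's top, so lift it at least 6 mm (better 10) to pass over the blank; let down on the blank it reads 0.004 to 0.005.
- clamp_turn (a joint): Angle (rad) of the clamp about its vertical column at fixture (77.5, -50) mm. 0: parked, arm pointing 50 degrees from the fixture's x toward its y, away from the blank; grows counter-clockwise seen from above; 1.571 (end stop): arm at 140 degrees, pad on the blank at fixture (33, -13) mm. Stays where left (friction 0.025 N m). Starts between 0 and 0.3.
- clamp_handle (a point): Grip point of the clamp's black bar handle, on the turning axis, 84 mm above the bench with the clamp down; rises and turns with it. The bar is 14 mm thick, 48 mm long along this frame's x (which points along the arm), 30 mm high, its top 12 mm above this point. Below it a 15 mm neck, then from 25 mm below this point the 25 mm thick hub and the arm.
- clamp_pad (a point): Centre of the underside of the rubber pad on the clamp's arm, 58 mm from the turning axis.
- offcut_square: Bystander: wooden offcut, 45 x 70 mm, 45 mm high; origin at the centre of its underside.
- offcut_wide: Bystander: wooden offcut, 60 x 90 mm, 35 mm high; origin at the centre of its underside.
Mind the look-alikes: they are no part of the job. Leave any purple look-alike of the part that bears blank_base alone.

How it is judged (in metres and radians):
On the way:
1. the blank lies flat in the fixture against pins and stop, holding the switch lever in, with the clamp's arm still aside (value of joint switch_lever above 0.18 rad and x of blank_base in the frame of fixture above -0.005 m and y of blank_base in the frame of fixture between -0.005 and 0.005 m and z of blank_base in the frame of fixture below 0.019 m and angle between the y axis of blank_base and the x axis of fixture, either way round below 0.06 rad and value of joint clamp_turn below 0.8 rad), for 0.2 s.
At the end, for the whole second after the job is handed in: The blank lies flat on the fixture's plate, within 5 mm of its place against the two pins and the stop and within 0.06 rad of square, its end holding the switch lever in (above 0.18 rad), and the clamp's arm is turned over it (above 1.25 rad) and let down on it (lift 2.5 to 7 mm) (value of joint switch_lever above 0.18 rad and x of blank_base in the frame of fixture between -0.005 and 0.005 m and y of blank_base in the frame of fixture between -0.005 and 0.005 m and z of blank_base in the frame of fixture between 0.013 and 0.019 m and angle between the y axis of blank_base and the x axis of fixture, either way round below 0.06 rad and value of joint clamp_turn above 1.25 rad and value of joint clamp_lift between 0.0025 and 0.007 m); the robot touches nothing.
It fails at once if one of the other two offcuts is moved more than 40 mm (distance of any of offcut_square, offcut_wide from where it was at the start of the episode above 0.04 m).
It also fails if it takes over 61 s, if anything falls off the work surface, if the arm or the gripper's body presses on something with over 40 N, if the wrist force passes 120 N, or if a joint passes its speed limit or range.

## Working session

There is one attempt and no reset: what is moved stays moved. The work goes in short steps, Python scripts to look and compute and a shell command to move; the robot and the scene stay as the last step left them, time stands still between calls to the robot, and variables do not carry over. Pictures are saved under pics/ and viewed, at most 10 in all, crops included, and the job is handed in when it is done.

```bash
ls; mkdir -p pics
python3 - <<'E'
from cell import ctrl, viewer, silhouettes
import cv2,numpy as np
s=ctrl.read_state(); print({k:np.round(v,3).tolist() for k,v in s.items()})
ims=[]
for n in ["scene","side"]:
    im,d=viewer.get_image(n); np.savez(f"/tmp/{n}.npz",im=im,d=d,T=viewer.camera_model(n)["T"]); ims.append(im)
    print(n,np.round(viewer.camera_model(n)["T"],2).tolist())
    for t in ["blank_base","fixture","clamp_handle","offcut_square","offcut_wide","lever_roller"]:
        print(n,t,[(round(r["score"],2),np.round(r["xy"]).tolist(),int(r["pixels"].sum())) for r in silhouettes(n,t)][:4])
    cv2.imwrite(f"pics/{n}0.png",im[:,:,::-1])
E
```

```text
pics
{'clock': 0.0, 'qpos': [-1.298, 0.629, 0.038, 1.518, -0.027, 0.996, -0.02], 'qd': [0.003, -0.003, -0.0, -0.002, -0.0, 0.001, 0.001], 'tau': [-0.0, -56.339, 1.226, -19.345, 0.011, 0.011, -0.0], 'eef_pos': [215.793, 612.508, 249.385], 'tool_rot': [-3.14, 0.0, 2.803], 'force': [0.532, -0.082, -0.116], 'torque': [0.03, 0.021, -0.005], 'gripper_force': 0.0, 'width': 85.425}
scene [[0.88, -0.24, 0.42, 107.78], [-0.48, -0.46, 0.75, -859.37], [0.01, -0.85, -0.52, 668.3], [0.0, 0.0, 0.0, 1.0]]
scene blank_base [(0.89, [390.0, 339.0], 1268), (0.76, [338.0, 307.0], 1004)]
scene fixture [(0.87, [305.0, 271.0], 3021)]
scene clamp_handle [(0.63, [326.0, 260.0], 101)]
scene offcut_square [(0.68, [241.0, 225.0], 425), (0.5, [326.0, 258.0], 149)]
scene offcut_wide [(0.83, [286.0, 216.0], 453)]
scene lever_roller []
side [[-1.0, -0.01, 0.01, 567.62], [-0.01, 0.52, -0.86, 975.27], [0.0, -0.86, -0.52, 652.85], [0.0, 0.0, 0.0, 1.0]]
side blank_base [(0.95, [337.0, 218.0], 511), (0.57, [315.0, 197.0], 545)]
side fixture [(0.72, [332.0, 258.0], 3531)]
side clamp_handle [(0.61, [313.0, 231.0], 360)]
side offcut_square [(0.87, [370.0, 345.0], 1264)]
side offcut_wide [(0.97, [292.0, 337.0], 1708)]
side lever_roller [(0.51, [325.0, 254.0], 7), (0.22, [371.0, 346.0], 1193)]
```

View pics/scene0.png

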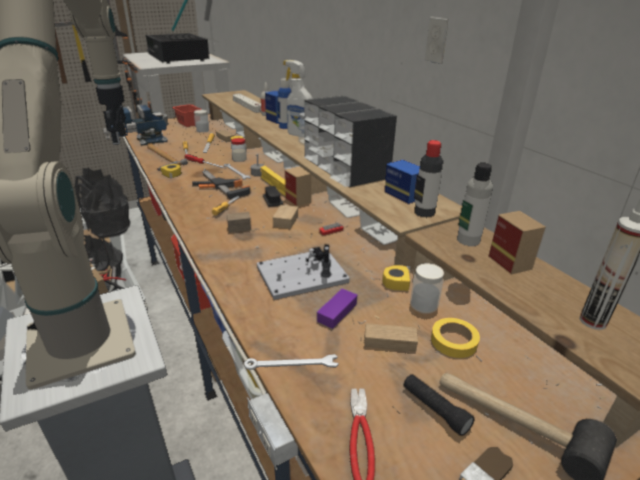

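View pics/side0.png

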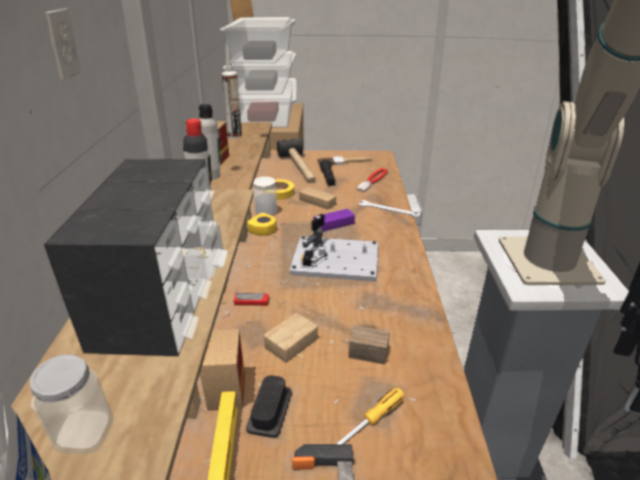

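Scene picture: purple look-alike at (338,307). Plain long wooden block at (391,338), which is the one by description. Square offcut at (239,225), wide offcut at (286,216), fixture at (305,271). In the side view the wooden blank is at (317,198) and the purple one at (337,218).

```bash
cat > h.py <<'E'
import numpy as np,cv2
from cell import ctrl, viewer, silhouettes
def cloud(n,d):
    "world points HxWx3 (mm)"
    c=viewer.camera_model(n);K=np.array([[c["fx"],0,c["cx"]],[0,c["fy"],c["cy"]],[0,0,1.]])
    v,u=np.mgrid[0:480,0:640]
    p=cv2.undistortPoints(np.stack([u,v],-1).reshape(-1,1,2).astype(np.float64),K,np.array(c["dist"])).reshape(480,640,2)
    P=np.dstack([p*d[...,None],d])
    T=np.array(c["T"]);return P@T[:3,:3].T+T[:3,3]
def rect(P):
    (c,s,a)=cv2.minAreaRect(P[:,:2].astype(np.float32))
    if s[0]<s[1]: s=s[::-1];a+=90
    return np.round(c,1),np.round(s,1),round(a%180,1)   # long-axis angle, deg
E
python3 - <<'E'
from h import *
from scipy import ndimage as N
for n in ["scene","side"]:
    z=np.load(f"/tmp/{n}.npz");P=cloud(n,z["d"]);im=z["im"]
    viewer.get_image(n)
    for t in ["blank_base","fixture","offcut_square","offcut_wide"]:
        for r in silhouettes(n,t)[:2]:
            m=r["pixels"]&(z["d"]>0); p=P[m]; h={"blank_base":30,"fixture":16,"offcut_square":45,"offcut_wide":35}[t]
            q=p[abs(p[:,2]-h)<6]
            print(n,t,np.round(r["xy"]),np.median(im[m],0),"z",np.percentile(p[:,2],[5,50,95]).round(),len(q),*(rect(q) if len(q)>9 else []))
im=np.load("/tmp/scene.npz")["im"][230:370,240:440]
cv2.imwrite("pics/crop.png",cv2.resize(im[:,:,::-1],None,fx=4,fy=4,interpolation=cv2.INTER_CUBIC))
E
```

```text
scene blank_base [334. 306.] [121.  65. 142.] z [ 3. 29. 32.] 653 [ 541.3 -175.1] [111.8  47.4] 27.5
scene blank_base [394. 337.] [175.  147.5 114. ] z [ 4. 29. 32.] 841 [ 591.2 -315.9] [110.   49.7] 144.9
scene fixture [302. 271.] [172. 171. 172.] z [ 9. 17. 48.] 2287 [539.4   3.6] [205.8 161. ] 173.3
scene offcut_square [239. 222.] [77. 68. 58.] z [ 1. 32. 45.] 170 [481.4 320.8] [67.2 49.8] 167.9
scene offcut_wide [285. 216.] [149.5 127.   99. ] z [ 3. 31. 35.] 267 [630.5 296.4] [97.5 61.9] 49.5
side blank_base [316. 196.] [153.  124.5  94. ] z [ 1. 24. 29.] 270 [ 595.8 -309.7] [112.5  50.6] 144.3
side blank_base [339. 219.] [106.  56. 127.] z [ 2. 25. 29.] 256 [ 537.3 -173.4] [93.7 50. ] 30.1
side fixture [330. 257.] [198. 191. 192.] z [ 1. 14. 56.] 2501 [539.3 -20.4] [219.2 205.3] 82.6
side offcut_square [372. 345.] [136.5 111.5  88. ] z [ 4. 40. 44.] 655 [483.9 325.4] [70.1 47.3] 164.5
side offcut_square [290. 336.] [221. 184. 141.] z [ 5. 32. 34.] 0
side offcut_wide [293. 338.] [220. 183. 141.] z [ 3. 32. 34.] 1036 [632.1 300.9] [91.7 61.3] 48.4
```

View pics/crop.png

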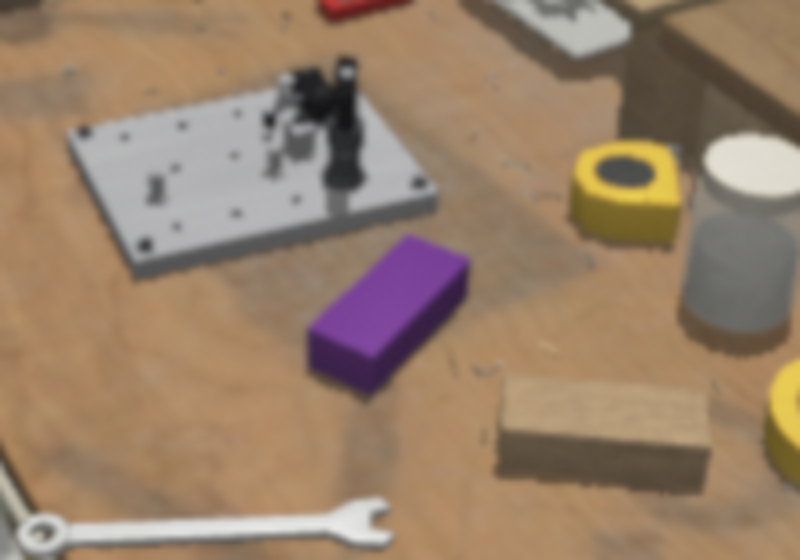

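The crop shows the plain wooden block at crop (603,435) as the blank and a purple block at (390,315) to leave alone. The fixture has its clamp column at the right rear.

```bash
cat >> h.py <<'E'
from scipy.spatial.transform import Rotation as Ro
def go(xyz,yaw_deg):
    "print shift/turn in tool axes to reach world xyz, tool down with tool x at yaw (deg)"
    s=ctrl.read_state();R=Ro.from_euler("xyz",s["tool_rot"])
    sh=R.inv().apply(np.array(xyz)-s["eef_pos"]);rv=(R.inv()*Ro.from_euler("xyz",[np.pi,0,np.deg2rad(yaw_deg)])).as_rotvec()
    print("to",np.round(xyz,1),"shift",sh.round(1),"turn",rv.round(3),"| t",round(s["clock"],2))
E
python3 - <<'E'
from h import *
s=ctrl.read_state();R=Ro.from_euler("xyz",s["tool_rot"]).as_matrix();T=viewer.camera_model("wrist")["T"]
print(np.round(R.T@(T[:3,3]-s["eef_pos"]),1),np.round(R.T@T[:3,:3],2), viewer.camera_model("wrist")["fx"])
go([500,10,280],173.3)
go([592,-314,200],144.6)
E
```

```text
[  84.2    0.  -122.8] [[-0.   -0.95 -0.32]
 [ 1.   -0.    0.  ]
 [-0.   -0.32  0.95]] 383.7954347684574
to [500  10 280] shift [-468.3 -474.4  -29.7] turn [ 0.    -0.    -0.222] | t 1.2
to [ 592 -314  200] shift [-662.8 -749.4   50.3] turn [ 0.    -0.     0.279] | t 1.2
```

```bash
python3 -m creep '[{"jaw":1,"xyz":[-468,-474,-30],"angular":[0,0,-0.22]},{"jaw":1,"xyz":[-468,-474,-30],"angular":[0,0,-0.22]},{"jaw":1,"xyz":[-468,-474,-30],"angular":[0,0,-0.22]},{"jaw":1,"xyz":[-468,-474,-30],"angular":[0,0,-0.22]},{"jaw":1,"xyz":[-468,-474,-30],"angular":[0,0,-0.22]},{"jaw":1,"xyz":[-468,-474,-30],"angular":[0,0,-0.22]},{"jaw":1,"xyz":[-468,-474,-30],"angular":[0,0,-0.22]},{"jaw":1,"xyz":[-468,-474,-30],"angular":[0,0,-0.22]},{"jaw":1,"xyz":[-468,-474,-30],"angular":[0,0,-0.22]},{"jaw":1,"xyz":[-468,-474,-30],"angular":[0,0,-0.22]},{"jaw":1,"xyz":[-468,-474,-30],"angular":[0,0,-0.22]},{"jaw":1,"xyz":[-468,-474,-30],"angular":[0,0,-0.22]}]' | tail -c 600
python3 -m creep '[{"jaw":1,"xyz":[0,0,0],"angular":[0,0,0]},{"jaw":1,"xyz":[0,0,0],"angular":[0,0,0]}]' | tail -c 400
python3 - <<'E'
from h import *
s=ctrl.read_state();print(s["eef_pos"],s["tool_rot"],s["clock"])
im,d=viewer.get_image("wrist");P=cloud("wrist",d)
for t in ["fixture","pin_near","stop_face","lever_roller","clamp_handle","clamp_pad"]:
    for r in silhouettes("wrist",t)[:2]:
        m=r["pixels"]&(d>0);p=P[m];print(t,round(r["score"],2),np.round(r["xy"]),m.sum(),np.median(p,0).round(1),np.percentile(p[:,2],[5,95]).round())
q=P[(abs(P[...,2]-16)<4)&(d>0)&(abs(P[...,0]-540)<150)&(abs(P[...,1])<120)]
print("plate",len(q),rect(q),q[:,2].mean())
np.savez("/tmp/w1.npz",P=P,im=im,d=d);cv2.imwrite("pics/w1.png",im[:,:,::-1])
E
```

```text
clock: 2.7
eef_pos: [501.1, 6.4, 280.6]
tool_rot: [-3.14, 0.002, 3.016]
force: [-0.1, 0.8, -0.7]
width: 85.4
gripper_force: 0.0
clock: 2.95
eef_pos: [499.4, 12.1, 280.2]
tool_rot: [3.141, -0.001, 3.025]
force: [0.7, 0.1, 0.6]
width: 85.5
gripper_force: 0.0
[499.36518364  12.06047867 280.24261258] [ 3.14095421e+00 -5.90432529e-04  3.02536830e+00] 2.95
fixture 0.84 [312. 226.] 27048 [528.7   3.5  15.5] [14. 58.]
fixture 0.5 [279. 308.] 2324 [586.4 -36.   72.5] [48. 96.]
pin_near 0.96 [311. 227.] 27235 [528.6   3.5  15.5] [14. 58.]
stop_face 0.87 [310. 226.] 27002 [528.8   3.5  15.5] [14. 59.]
lever_roller 0.76 [344. 272.] 228 [574.4  30.9  31.9] [24. 37.]
clamp_handle 0.57 [621. 150.] 3217 [483.1 300.9  28.9] [ 3. 45.]
clamp_handle 0.52 [ 33. 307.] 5303 [ 584.9 -305.1   28.3] [ 3. 30.]
clamp_pad 0.73 [283. 308.] 2340 [586.5 -35.6  72.8] [49. 96.]
plate 22308 (array([541.2,   2.8]), array([205.3, 155.1]), 173.3) 15.324049815917279
```

View pics/w1.png

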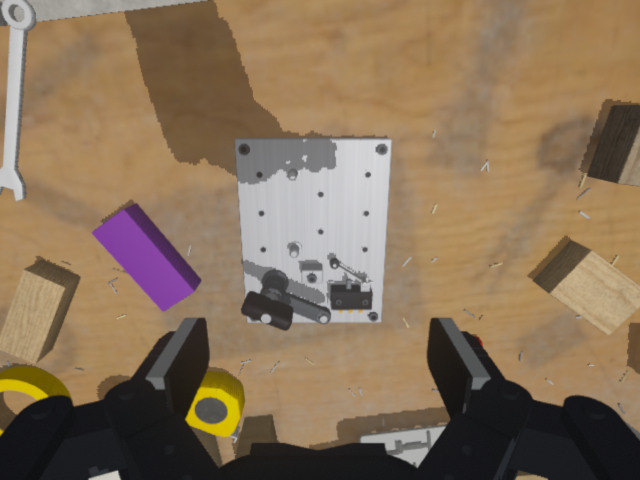

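The wrist picture shows the plate at (312,230), pins at (292,174) and (294,248), stop at (311,270), roller at (335,262), switch at (350,297) and the clamp handle at (268,312). The blank is at the left (38,310).

```bash
cat >> h.py <<'E'
FO=np.array([514.8,13.5]);FY=-6.7
def f2w(x,y): a=np.deg2rad(FY);return FO+[x*np.cos(a)-y*np.sin(a),x*np.sin(a)+y*np.cos(a)]
def w2f(P): a=np.deg2rad(FY);d=np.asarray(P)[...,:2]-FO;return np.stack([d[...,0]*np.cos(a)+d[...,1]*np.sin(a),-d[...,0]*np.sin(a)+d[...,1]*np.cos(a)],-1)
E
python3 - <<'E'
from h import *
P=np.load("/tmp/w1.npz")["P"];F=w2f(P);z=P[...,2]
for n,c,r,lo,hi in [("pinN",(-42,-27.5),12,32,40),("pinF",(38,-27.5),10,32,40),("stop",(62,-9),18,34,42),("handle",(77.5,-50),32,85,110)]:
    m=(np.hypot(F[...,0]-c[0],F[...,1]-c[1])<r)&(z>lo)&(z<hi)
    q=F[m];print(n,m.sum(),q.mean(0).round(1) if len(q) else "",cv2.minAreaRect(q.astype(np.float32)) if len(q)>4 else "",np.median(z[m]).round(1) if m.any() else "")
go([592,-314,200],144.6)
E
```

```text
pinN 76 [-41.7 -27.5] ((-41.485137939453125, -27.77728843688965), (8.653228759765625, 8.813620567321777), 1.4566552639007568) 34.8
pinF 63 [ 37.9 -27.6] ((38.64651870727539, -27.718231201171875), (9.250519752502441, 8.696550369262695), 54.5401611328125) 34.1
stop 281 [61.7 -9. ] ((62.79833221435547, -9.056918144226074), (22.049869537353516, 15.332158088684082), 89.06574249267578) 37.2
handle 870 [ 75.3 -49.5] ((76.8782730102539, -49.75714111328125), (47.36195373535156, 14.391853332519531), 64.58674621582031) 94.2
to [ 592 -314  200] shift [-129.9 -311.7   80.3] turn [ 0.  -0.   0.5] | t 3.3
```

```bash
python3 -m creep '[{"jaw":1,"xyz":[-130,-312,80],"angular":[0,0,0.5]},{"jaw":1,"xyz":[-130,-312,80],"angular":[0,0,0.5]},{"jaw":1,"xyz":[-130,-312,80],"angular":[0,0,0.5]},{"jaw":1,"xyz":[-130,-312,80],"angular":[0,0,0.5]},{"jaw":1,"xyz":[-130,-312,80],"angular":[0,0,0.5]},{"jaw":1,"xyz":[-130,-312,80],"angular":[0,0,0.5]},{"jaw":1,"xyz":[-130,-312,80],"angular":[0,0,0.5]},{"jaw":1,"xyz":[-130,-312,80],"angular":[0,0,0.5]},{"jaw":1,"xyz":[-130,-312,80],"angular":[0,0,0.5]}]'
python3 - <<'E'
from h import *
im,d=viewer.get_image("wrist");P=cloud("wrist",d)
for r in silhouettes("wrist","blank_base")[:3]:
    m=r["pixels"]&(d>0)&(abs(P[...,2]-29)<4);p=P[m];print(round(r["score"],2),np.round(r["xy"]),np.median(im[m],0),m.sum(),np.median(p[:,2]),rect(p))
    if np.hypot(*(np.median(p,0)[:2]-[592,-314]))<40:
        c,s,a=rect(p);u=np.array([np.cos(np.deg2rad(a)),np.sin(np.deg2rad(a))])
        g=c+8*u;go([*g,60],a);go([*g,22],a)
E
```

```text
clock: 4.42
eef_pos: [592.4, -312.8, 200.7]
tool_rot: [3.141, -0.0, 2.525]
force: [-0.5, 0.1, -0.3]
width: 85.0
gripper_force: 0.0
0.67 [313. 217.] [190. 165. 126.] 7436 29.280814113298703 (array([ 592.5, -315.4]), array([109.5,  45. ]), 144.5)
to [ 586.  -310.8   60. ] shift [  6.8  -1.7 140.8] turn [0.001 0.    0.003] | t 4.53
to [ 586.  -310.8   22. ] shift [  6.8  -1.8 178.8] turn [0.001 0.    0.003] | t 4.53
0.66 [436.  58.] [140.  66. 172.] 11118 29.336153693788987 (array([ 543.3, -175.6]), array([110.8,  45.6]), 27.3)
```

```bash
python3 -m creep '[{"jaw":1,"xyz":[7,-2,60],"angular":[0,0,0.003]},{"jaw":1,"xyz":[7,-2,120],"angular":[0,0,0.003]},{"jaw":1,"xyz":[7,-2,160],"angular":[0,0,0.003]},{"jaw":1,"xyz":[7,-2,179],"angular":[0,0,0.003]},{"jaw":1,"xyz":[7,-2,179],"angular":[0,0,0.003]},{"jaw":-1,"xyz":[7,-2,179],"angular":[0,0,0.003]},{"jaw":-1,"xyz":[7,-2,179],"angular":[0,0,0.003]},{"jaw":-1,"xyz":[7,-2,179],"angular":[0,0,0.003]},{"jaw":-1,"xyz":[7,-2,179],"angular":[0,0,0.003]},{"jaw":-1,"xyz":[7,-2,179],"angular":[0,0,0.003]},{"jaw":-1,"xyz":[7,-2,179],"angular":[0,0,0.003]}]'
```

```text
clock: 5.9
eef_pos: [586.4, -312.9, 23.3]
tool_rot: [3.141, 0.003, 2.52]
force: [-0.0, 0.7, 6.5]
width: 44.2
gripper_force: 63.2
```

Run:
```python
from h import *
for z in (160,60): go([*f2w(-18.5,4),z],173.3)
```

```text
to [496.9  19.6 160. ] shift [ 266.   218.3 -137.4] turn [-0.     0.003 -0.505] | t 5.9
to [496.9  19.6  60. ] shift [266.3 218.2 -37.4] turn [-0.     0.003 -0.505] | t 5.9
```

```bash
python3 -m creep '[{"jaw":-1,"xyz":[0,0,-60],"angular":[0,0,0]},{"jaw":-1,"xyz":[10,8,-110],"angular":[0,0,-0.05]},{"jaw":-1,"xyz":[50,40,-137],"angular":[0,0,-0.15]},{"jaw":-1,"xyz":[95,78,-137],"angular":[0,0,-0.25]},{"jaw":-1,"xyz":[140,115,-137],"angular":[0,0,-0.35]},{"jaw":-1,"xyz":[185,152,-137],"angular":[0,0,-0.45]},{"jaw":-1,"xyz":[230,189,-137],"angular":[0,0,-0.505]},{"jaw":-1,"xyz":[266,218,-137],"angular":[0,0,-0.505]},{"jaw":-1,"xyz":[266,218,-137],"angular":[0,0,-0.505]},{"jaw":-1,"xyz":[266,218,-100],"angular":[0,0,-0.505]},{"jaw":-1,"xyz":[266,218,-60],"angular":[0,0,-0.505]},{"jaw":-1,"xyz":[266,218,-50],"angular":[0,0,-0.505]}]'
python3 - <<'E'
from h import *
viewer.get_image("wrist")
im,d=viewer.get_image("wrist");P=cloud("wrist",d);s=ctrl.read_state()
t=s["eef_pos"];print("tcp f",w2f(t[:2]),t[2],s["force"])
for r in silhouettes("wrist","blank_base")[:3]:
    m=r["pixels"]&(d>0);p=P[m];zt=np.percentile(p[:,2],90);q=p[abs(p[:,2]-zt)<4];print(round(r["score"],2),np.round(r["xy"]),m.sum(),zt,rect(q),w2f(rect(q)[0]))
go([*f2w(-18.5,4),40.5],173.3)
cv2.imwrite("pics/w2.png",im[:,:,::-1])
E
```

```text
clock: 7.4
eef_pos: [494.9, 18.7, 69.9]
tool_rot: [-3.14, -0.003, 3.023]
force: [-0.0, 0.4, -0.0]
width: 44.1
gripper_force: 62.1
tcp f [-19.61029079   3.19989423] 70.98954562825195 [ 0.28798549 -0.54496251 -1.70747638]
0.57 [ 26. 412.] 6142 30.251237839342966 (array([ 564.2, -150.3]), array([52.2, 24.7]), 161.5) [  68.17329682 -156.91781798]
0.55 [315. 320.] 29457 77.55429106095986 (array([492.5,  19.6]), array([90.6, 45.1]), 173.4) [-22.85939698   3.45658352]
to [496.9  19.6  40.5] shift [-0.5  0.5 31.3] turn [-0.     0.001 -0.001] | t 7.55
```

View pics/w2.png

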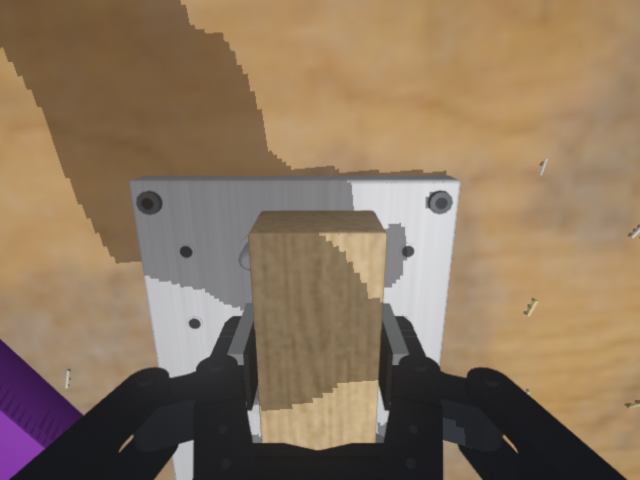

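The blank sits square in the jaws, with its rear end at (318,222) and the near pin visible at (246,255). Lower it.

```bash
python3 -m creep '[{"jaw":-1,"xyz":[0,0,15],"angular":[0,0,0]},{"jaw":-1,"xyz":[0,0,25],"angular":[0,0,0]},{"jaw":-1,"xyz":[0,0,31],"angular":[0,0,0]},{"jaw":-1,"xyz":[0,0,31],"angular":[0,0,0]},{"jaw":-1,"xyz":[0,-2,31],"angular":[0,0,0]},{"jaw":-1,"xyz":[0,-3,31],"angular":[0,0,0]},{"jaw":-1,"xyz":[0,-3,31],"angular":[0,0,0]}]'
python3 - <<'E'
from h import *
s=ctrl.read_state();print(w2f(s["eef_pos"][:2]),s["eef_pos"][2])
E
```

```text
clock: 8.43
eef_pos: [495.6, 16.7, 40.5]
tool_rot: [-3.142, 0.0, 3.025]
force: [-0.0, -0.4, -1.7]
width: 44.1
gripper_force: 62.2
[-19.46949874   0.92000917] 40.45020672707827
```

```bash
python3 -m creep '[{"jaw":-1,"xyz":[0,-0.5,0.5],"angular":[0,0,0]},{"jaw":-1,"xyz":[-4,-0.5,0.5],"angular":[0,0,0]},{"jaw":-1,"xyz":[-8,-0.5,0.5],"angular":[0,0,0]},{"jaw":-1,"xyz":[-11,-0.5,0.5],"angular":[0,0,0]},{"jaw":-1,"xyz":[-11,-0.5,0.5],"angular":[0,0,0]}]'
python3 -m creep '[{"jaw":-1,"xyz":[-1,-0.5,0.5],"angular":[0,0,0]},{"jaw":-1,"xyz":[-1.5,-1,0.5],"angular":[0,0,0]},{"jaw":-1,"xyz":[-2,-1,0.5],"angular":[0,0,0]},{"jaw":-1,"xyz":[-2,-1,0.5],"angular":[0,0,0]}]'
python3 - <<'E'
from h import *
s=ctrl.read_state();print(w2f(s["eef_pos"][:2]),s["eef_pos"][2],w2f(FO+s["force"][:2]),s["force"][2])
E
```

```text
clock: 9.05
eef_pos: [506.8, 15.1, 39.8]
tool_rot: [3.141, 0.0, 3.025]
force: [-0.4, 0.7, -1.8]
width: 43.7
gripper_force: 62.2
clock: 9.55
eef_pos: [508.1, 14.0, 39.3]
tool_rot: [3.141, -0.0, 3.025]
force: [-2.0, 1.2, 0.6]
width: 44.1
gripper_force: 62.5
[-6.74724859 -0.31734819] 39.34511790343272 [-2.12928193  0.97478223] 0.6140424305731251
```

```bash
python3 -m creep '[{"jaw":-1,"xyz":[-0.5,-0.5,0.3],"angular":[0,0,0]},{"jaw":-1,"xyz":[-1,-0.8,0.3],"angular":[0,0,0]},{"jaw":-1,"xyz":[-1.5,-1,0.3],"angular":[0,0,0]},{"jaw":-1,"xyz":[-1.5,-1,0.3],"angular":[0,0,0]}]'
python3 - <<'E'
from h import *
s=ctrl.read_state();print(w2f(s["eef_pos"][:2]),s["eef_pos"][2],w2f(FO+s["force"][:2]),s["force"][2])
E
```

```text
clock: 10.05
eef_pos: [508.1, 13.9, 39.3]
tool_rot: [3.141, -0.003, 3.026]
force: [-5.1, 4.0, 7.8]
width: 44.1
gripper_force: 63.4
[-6.6850669  -0.39018707] 39.298636086771154 [-5.51416223  3.42616866] 7.799538109562118
```

Contact is felt on plate, pins and stop. Release and rise.

```bash
python3 -m creep '[{"jaw":0.3,"xyz":[0,0,0],"angular":[0,0,0]},{"jaw":0.3,"xyz":[0,0,0],"angular":[0,0,0]},{"jaw":0.3,"xyz":[0,0,0],"angular":[0,0,0]},{"jaw":0.3,"xyz":[0,0,-30],"angular":[0,0,0]},{"jaw":0.3,"xyz":[0,0,-80],"angular":[0,0,0]},{"jaw":0.3,"xyz":[20,0,-140],"angular":[0,0,0]},{"jaw":0.3,"xyz":[20,0,-170],"angular":[0,0,0]},{"jaw":0.3,"xyz":[20,0,-170],"angular":[0,0,0]},{"jaw":0.3,"xyz":[20,0,-170],"angular":[0,0,0]}]'
python3 - <<'E'
from h import *
im,d=viewer.get_image("wrist");P=cloud("wrist",d);F=w2f(P);z=P[...,2]
m=(abs(z-45)<3.5)&(abs(F[...,0])<60)&(abs(F[...,1])<32);q=F[m].astype(np.float32);print("blank",m.sum(),cv2.minAreaRect(q),np.median(z[m]))
for n,c,r,lo,hi in [("roller",(55,14),10,27,37),("handle",(77.5,-50),32,88,102)]:
    m=(np.hypot(F[...,0]-c[0],F[...,1]-c[1])<r)&(z>lo)&(z<hi);q=F[m].astype(np.float32);print(n,m.sum(),cv2.minAreaRect(q) if len(q)>4 else "",np.median(z[m]) if m.any() else "")
np.savez("/tmp/w3.npz",P=P)
cv2.imwrite("pics/w3.png",im[:,:,::-1])
E
```

```text
clock: 11.18
eef_pos: [489.4, 14.9, 208.3]
tool_rot: [-3.141, -0.001, 3.025]
force: [0.5, -0.9, -1.1]
width: 55.9
gripper_force: 0.0
blank 7239 ((2.065948486328125, -0.055522918701171875), (115.3002700805664, 45.021663665771484), 0.13886761665344238) 44.65232370858416
roller 31 ((62.29191970825195, 13.41778564453125), (13.355864524841309, 3.3332679271698), 81.77375793457031) 31.984946771699185
handle 733 ((79.99475860595703, -42.42583465576172), (30.914873123168945, 14.370424270629883), 65.55913543701172) 93.68567933717492
```

View pics/w3.png

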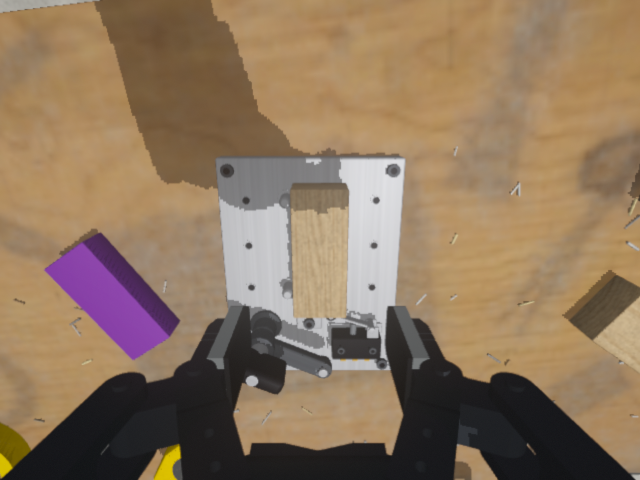

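The blank is seated square at (320,250) against pins and stop, with the lever pushed in under its end (335,320) and the clamp still aside. Next is the handle.

Run:
```python
from h import *
print(ctrl.read_state()["qpos"])
for z in (150,85): go([*f2w(77.5,-50),z],58.4)
```

```text
[-0.16278105  0.46521456  0.1057472   2.00323594 -0.0753531   0.67904478
  1.44448984]
to [585.9 -45.2 150. ] shift [-103.4  -48.4   57.6] turn [-3.000e-03 -1.000e-03  2.005e+00] | t 11.22
to [585.9 -45.2  85. ] shift [-103.5  -48.4  122.6] turn [-3.000e-03 -1.000e-03  2.005e+00] | t 11.22
```

```bash
python3 -m creep '[{"jaw":0.2,"xyz":[-10,-5,0],"angular":[0,0,0.18]},{"jaw":0.2,"xyz":[-20,-10,0],"angular":[0,0,0.36]},{"jaw":0.2,"xyz":[-30,-15,0],"angular":[0,0,0.54]},{"jaw":0.2,"xyz":[-40,-20,0],"angular":[0,0,0.72]},{"jaw":0.2,"xyz":[-50,-25,0],"angular":[0,0,0.9]},{"jaw":0.2,"xyz":[-60,-30,10],"angular":[0,0,1.08]},{"jaw":0.2,"xyz":[-70,-35,20],"angular":[0,0,1.26]},{"jaw":0.2,"xyz":[-80,-40,30],"angular":[0,0,1.44]},{"jaw":0.2,"xyz":[-90,-44,40],"angular":[0,0,1.62]},{"jaw":0.2,"xyz":[-100,-48,50],"angular":[0,0,1.8]},{"jaw":0.2,"xyz":[-103.5,-48.4,57],"angular":[0,0,1.97]},{"jaw":0.2,"xyz":[-103.5,-48.4,57],"angular":[0,0,2.005]}]'
python3 -m creep '[{"jaw":0.2,"xyz":[0,0,0],"angular":[0,0,0]},{"jaw":0.2,"xyz":[0,0,0],"angular":[0,0,0]}]'
python3 - <<'E'
from h import *
im,d=viewer.get_image("wrist");P=cloud("wrist",d);F=w2f(P);z=P[...,2]
m=(np.hypot(F[...,0]-77.5,F[...,1]+50)<34)&(z>88)&(z<102);q=F[m].astype(np.float32);print(m.sum(),cv2.minAreaRect(q) if len(q)>4 else "",np.median(z[m]) if m.any() else "")
go([*f2w(77.5,-50),85],58.4)
E
```

```text
clock: 12.72
eef_pos: [585.8, -45.2, 149.7]
tool_rot: [-3.139, 0.003, 1.02]
force: [-0.0, -0.2, 0.1]
width: 51.5
gripper_force: 0.0
clock: 12.98
eef_pos: [586.8, -45.1, 152.1]
tool_rot: [-3.141, -0.0, 1.021]
force: [-0.3, 0.6, -0.3]
width: 51.2
gripper_force: 0.0
2226 ((77.89918518066406, -48.97267532348633), (47.30964279174805, 13.649543762207031), 65.77081298828125) 94.9141874985797
to [585.9 -45.2  85. ] shift [-0.6 -0.8 67.2] turn [ 0.    -0.     0.002] | t 13.03
```

```bash
python3 -m creep '[{"jaw":0.2,"xyz":[0,-0.5,35],"angular":[0,0,-0.01]},{"jaw":0.2,"xyz":[0,-0.5,58],"angular":[0,0,-0.01]},{"jaw":0.2,"xyz":[0,-0.5,66],"angular":[0,0,-0.01]},{"jaw":0.2,"xyz":[0,-0.5,66],"angular":[0,0,-0.01]},{"jaw":-1,"xyz":[0,-0.5,66],"angular":[0,0,-0.01]},{"jaw":-1,"xyz":[0,-0.5,66],"angular":[0,0,-0.01]},{"jaw":-1,"xyz":[0,-0.5,66],"angular":[0,0,-0.01]},{"jaw":-1,"xyz":[0,-0.5,66],"angular":[0,0,-0.01]},{"jaw":-1,"xyz":[0,-0.5,66],"angular":[0,0,-0.01]},{"jaw":-1,"xyz":[0,-0.5,66],"angular":[0,0,-0.01]},{"jaw":-1,"xyz":[0,-0.5,66],"angular":[0,0,-0.01]}]'
```

```text
clock: 14.4
eef_pos: [587.6, -45.2, 87.0]
tool_rot: [3.139, -0.001, 1.03]
force: [1.6, -0.3, 5.4]
width: 13.1
gripper_force: 61.9
```

```bash
python3 -m creep '[{"jaw":-1,"xyz":[0,0,-5],"angular":[0,0,0]},{"jaw":-1,"xyz":[0,0,-11],"angular":[0,0,0]},{"jaw":-1,"xyz":[0,0,-11],"angular":[0,0,0]}]'
python3 -m creep '[{"jaw":-1,"xyz":[0,-0.2,0],"angular":[0,0,-0.14]},{"jaw":-1,"xyz":[0,-0.4,0],"angular":[0,0,-0.28]},{"jaw":-1,"xyz":[0.2,-0.6,0],"angular":[0,0,-0.42]},{"jaw":-1,"xyz":[0.3,-0.8,0],"angular":[0,0,-0.56]},{"jaw":-1,"xyz":[0.4,-1,0],"angular":[0,0,-0.7]},{"jaw":-1,"xyz":[0.4,-1,0],"angular":[0,0,-0.7]}]'
python3 - <<'E'
from h import *
go([0,0,0],60);s=ctrl.read_state();print(s["torque"])
E
```

```text
clock: 14.78
eef_pos: [587.5, -45.2, 97.1]
tool_rot: [3.139, -0.0, 1.03]
force: [5.6, -1.9, -6.6]
width: 12.9
gripper_force: 60.3
clock: 15.52
eef_pos: [587.2, -45.2, 97.0]
tool_rot: [3.139, 0.002, 1.731]
force: [6.4, -3.4, -6.1]
width: 13.1
gripper_force: 60.4
to [0 0 0] shift [ 138.2 -572.8   95.2] turn [0.003 0.001 0.683] | t 15.53
[-0.59406666 -1.21051117 -0.03886029]
```

```bash
python3 -m creep '[{"jaw":-1,"xyz":[0,0,0],"angular":[0,0,-0.14]},{"jaw":-1,"xyz":[0,0,0],"angular":[0,0,-0.28]},{"jaw":-1,"xyz":[0,0,0],"angular":[0,0,-0.42]},{"jaw":-1,"xyz":[0,0,0],"angular":[0,0,-0.55]},{"jaw":-1,"xyz":[0,0,0],"angular":[0,0,-0.55]}]'
python3 -m creep '[{"jaw":-1,"xyz":[0,0,2],"angular":[0,0,0]},{"jaw":-1,"xyz":[0,0,4],"angular":[0,0,0]},{"jaw":-1,"xyz":[0,0,6],"angular":[0,0,0]},{"jaw":-1,"xyz":[0,0,6],"angular":[0,0,0]}]'
```

```text
clock: 16.15
eef_pos: [587.0, -45.3, 96.9]
tool_rot: [3.141, 0.003, 2.28]
force: [6.5, -3.3, -5.1]
width: 12.7
gripper_force: 60.4
clock: 16.65
eef_pos: [587.2, -45.5, 92.0]
tool_rot: [3.14, 0.003, 2.279]
force: [4.1, -3.2, 3.9]
width: 12.9
gripper_force: 62.0
```

The pad is on the wood. Let go, rise and check.

```bash
python3 -m creep '[{"jaw":0,"xyz":[0,0,0],"angular":[0,0,0]},{"jaw":0,"xyz":[0,0,0],"angular":[0,0,0]},{"jaw":0,"xyz":[0,0,0],"angular":[0,0,0]},{"jaw":0,"xyz":[0,0,-20],"angular":[0,0,0]},{"jaw":0,"xyz":[0,0,-70],"angular":[0,0,0]},{"jaw":0,"xyz":[60,0,-130],"angular":[0,0,-0.18]},{"jaw":0,"xyz":[110,0,-150],"angular":[0,0,-0.36]},{"jaw":0,"xyz":[110,0,-150],"angular":[0,0,-0.54]},{"jaw":0,"xyz":[110,0,-150],"angular":[0,0,-0.73]},{"jaw":0,"xyz":[110,0,-150],"angular":[0,0,-0.73]},{"jaw":0,"xyz":[110,0,-150],"angular":[0,0,-0.73]}]'
python3 - <<'E'
from h import *
im,d=viewer.get_image("wrist");P=cloud("wrist",d);F=w2f(P);z=P[...,2]
m=(abs(z-45)<3.5)&(F[...,0]>-65)&(F[...,0]<10)&(abs(F[...,1])<32);q=F[m].astype(np.float32);print("blank",m.sum(),cv2.minAreaRect(q),q[:,0].min(),np.median(z[m]))
m=(np.hypot(F[...,0]-77.5,F[...,1]+50)<34)&(z>90)&(z<106);q=F[m].astype(np.float32);print("handle",m.sum(),cv2.minAreaRect(q) if len(q)>4 else "",np.median(z[m]))
m=(np.hypot(F[...,0]-60,F[...,1]-14)<10)&(z>27)&(z<37);print("roller",F[m].mean(0))
cv2.imwrite("pics/w4.png",im[:,:,::-1])
E
```

```text
clock: 18.02
eef_pos: [514.0, 39.1, 240.7]
tool_rot: [-3.141, -0.001, 3.006]
force: [0.3, 0.5, -0.1]
width: 42.6
gripper_force: 0.0
blank 4071 ((-22.448341369628906, -0.02243804931640625), (64.8207778930664, 45.023109436035156), 0.16550305485725403) -54.909252 45.1586933463048
handle 455 ((75.25650024414062, -51.86598205566406), (10.121980667114258, 47.512123107910156), 51.35261917114258) 97.96952703074408
roller [62.2753664  14.32716027]
```

View pics/w4.png

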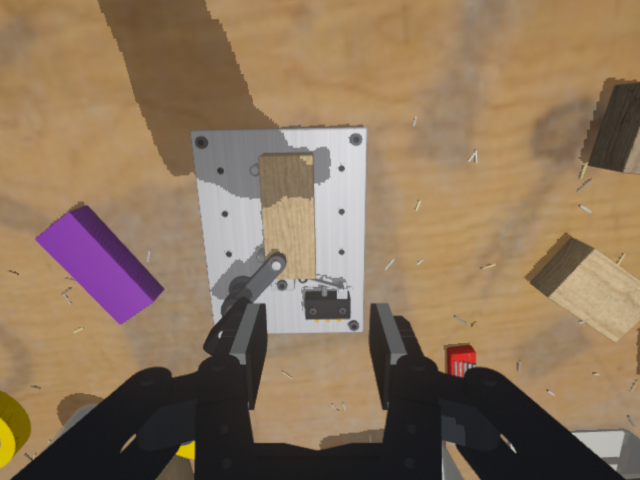

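The clamp arm lies over the blank with its pad at (278,262). The blank is square against pins and stop, and the handle sits about 4 mm above its parked height.

```bash
python3 -c "
from cell import ctrl
print(ctrl.finish_job())"
```

```text
the job is handed in; nothing more can be done
None
```

The blank is loaded flat against the pins and stop with the lever pressed in, the clamp is turned over it and let down, and the job was handed in about 18 s into the 61 s limit; hand-in gave no verdict, but the last wrist picture agreed with all of this.

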